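# Set out the shared desk for the next colleague

### The job

Set the desk out for the next colleague: stand the plant between the coaster and the charging pad, in line with them and about midway; put the notebook flat beside the keyboard, level and square with it and with only a small gap, on the side where the mouse is not (the plant stands there now), and lay the pen lengthwise along the middle of the notebook. Stand the cup centred on the coaster and lay the earbud case centred on the charging pad. Keep the plant and the cup upright, and leave the mouse where it is.

Things in the scene. Friction and masses are not known exactly. Their poses are not given: they have to be found in the camera images.
- keyboard: Compact keyboard, silver base with black keys, fixed to the desk; 115 (x) by 280 (y) by 12 mm high. Origin: centre of its underside, on the desk. x points away from the typist (who sits on the robot's side), y to the typist's left; it is turned at most 0.12 rad from the world axes.
- mouse: Grey computer mouse, 105 (x) by 60 (y) by 35 mm high, resting loose about 210 mm left (+y) or right (-y) of the keyboard's centre. Origin: centre of its underside. To be left alone.
- plant: Green succulent in a clear square glass pot. The pot is 60 by 60 mm and 64 mm high, its sides along its x and y axes; the leaves stay within the pot's outline and reach 93 mm high. Stands at the start beside the keyboard, on the side where the mouse is not. Grip the pot, from above, across two parallel sides at about 40 mm height. Origin: centre of its underside, z up. About 0.28 kg.
- notebook: Small black pocket notebook with cream pages and a red elastic across one end, lying flat; 105 (x) by 65 (y) by 14 mm thick. Origin: centre of its underside, z up. About 0.09 kg. Square with the keyboard means its long (x) axis runs along the keyboard's x axis.
- pen: Blue flat-sided ball pen with steel tip and clip, lying on the desk; 130 mm long (x), 10 by 10 mm square section (does not roll), the low clip on top. Origin: under its middle, on its underside. About 22 g.
- cup: Blue handleless espresso cup, round, 62 mm across (57 mm at the foot), 80 mm high, open at the top, wall 3.5 mm, standing upright. Origin: centre of its underside, z up. About 0.17 kg.
- earbud_case: Orange rounded earbud charging case with a dark seam, lying flat; 60 (x) by 46 (y) by 24 mm high. Origin: centre of its underside, z up. About 55 g.
- coaster: Round cork coaster, 95 mm across, 5 mm thick, fixed on the desk beyond the keyboard. Origin: centre of its underside, on the desk; its axes are those of the world.
- charging_pad: Round black charging pad with a thin white ring, 100 mm across, 8 mm thick, fixed on the desk beyond the keyboard. Origin: centre of its underside, on the desk; its axes are those of the world. The coaster and the pad stand 250 to 340 mm apart, one at the left, the other at the right. A red stapler and a block of yellow notes stand beyond them, out of the way (x above 0.75 m).

How it is judged (in metres and radians):
At the end, for the whole second after the job is handed in: Plant upright between coaster and pad, x within 45 mm of each, 100 mm clear of centres. Notebook flat, 175-285 mm beside keyboard centre on the mouse-free side, level to 45 mm, square to 0.22 rad. Pen on it, cup on coaster, case on pad: 15 mm; pen 0.25 rad. All at rest; mouse moved under 20 mm (((y of mouse in the frame of keyboard above 0 m and y of notebook in the frame of keyboard between -0.285 and -0.175 m) or (y of mouse in the frame of keyboard below 0 m and y of notebook in the frame of keyboard between 0.175 and 0.285 m)) and x of notebook in the frame of keyboard between -0.045 and 0.045 m and z of notebook in the frame of keyboard between -0.004 and 0.005 m and angle between the x axis of notebook and the x axis of keyboard, either way round below 0.22 rad and angle between each of notebook, cup, plant's own z axis and vertical below 0.1 rad and horizontal distance between pen and notebook below 0.015 m and angle between the x axis of pen and the x axis of notebook, either way round below 0.25 rad and z of pen in the frame of notebook between 0.01 and 0.021 m and horizontal distance between cup and coaster below 0.015 m and z of cup in the frame of coaster between 0.003 and 0.009 m and horizontal distance between earbud_case and charging_pad below 0.015 m and angle between earbud_case's own z axis and vertical below 0.12 rad and z of earbud_case in the frame of charging_pad between 0.005 and 0.012 m and ((y of plant in the frame of coaster above 0 m and y of plant in the frame of charging_pad below 0 m) or (y of plant in the frame of charging_pad above 0 m and y of plant in the frame of coaster below 0 m)) and x of plant in the frame of coaster between -0.045 and 0.045 m and x of plant in the frame of charging_pad between -0.045 and 0.045 m and horizontal distance between plant and coaster above 0.1 m and horizontal distance between plant and charging_pad above 0.1 m and height (world z) of plant below 0.005 m and linear speed of each of plant, notebook, pen, cup, earbud_case below 0.02 m/s and distance of mouse from where it was at the start of the episode below 0.02 m); the robot touches nothing.
It fails at once if the plant or the cup is tipped over (angle between any of plant, cup's own z axis and vertical above 0.6 rad).
It fails at once if the mouse is pushed away (distance of mouse from where it was at the start of the episode above 0.02 m).
It also fails if it takes over 128 s, if anything falls off the work surface, if the arm or the gripper's body presses on something with over 40 N, if the wrist force passes 120 N, or if a joint passes its speed limit or range.

### The arm

A 7-joint arm with a two-finger parallel gripper is mounted at the origin on the work surface. World frame = base frame: x ahead of the robot, y to its left, z up, the work surface at z = 0. Lengths are in mm, angles in rad, forces in N, time in s.
With the tool pointing down it reaches from about 400 to 875 mm from the base axis. Payload 4.4 kg.
Tool frame: the origin (TCP) lies midway between the tips of the shut fingers; the grasp point (between the pads) lies 19 mm behind it; z points along the fingers, y is the line along which they close (so a half turn about z gives the same grasp; the last joint's range is limited). The gripper opens to 85 mm and grips with 20 to 120 N. Pads are 22 mm wide; open, the fingers measure 114 mm over their backs; the gripper's body (76 mm by 85 mm) begins 54 mm behind the grasp point. The pads swing forward as they close: fully open they stand 13 mm farther back than shut.
Start: joints at [-0.066, 0.628, 0.038, 1.517, -0.027, 0.996, -0.02], TCP at [650.014, 0.027, 231.313] pointing down, gripper open.
Joint ranges: [-3.06, 3.06], [-0.37, 2.12], [-1.25, 1.32], [0.18, 2.47], [-1.1, 4.24], [0.23, 1.98], [-2.94, 2.94]. Speed limits (rad/s): [2.57, 2.57, 3.14, 3.14, 3.14, 3.14, 3.14].

### API

Orientations are given as [roll, pitch, yaw] about the fixed x, y, z axes, in that order (R = Rz(yaw) Ry(pitch) Rx(roll)).
In Python, from cell import monitor, cams, ctrl gives the robot as it stands.
- The arm moves only by the tool drive_tool, never from a script. Its argument "motion" is a list of rows, each an object with "fingers": the opening, from 0 (shut) to 1 (fully open); "linear": the shift along the tool's x, y, z in m, a list of three; "twist": the turn about the tool's z in rad. In form: [{"fingers": fingers, "linear": [x, y, z], "twist": twist}, ...]. A call has 1 to 5 rows; each row shifts and turns the commanded pose from where the row before left it, along the tool's axes as they then stand; what a row does not reach is not made up. A row lasts 1/12 s, in which the tool goes at most 41.7 mm and 7.16 degrees, less where a joint would pass 70% of its speed; a pose out of reach is approached as far as the arm can. A call with a gripper value outside its range is refused whole. The fingers move at their own pace and stop on an object; the grip force is fixed at half the most. Time passes only in rows, so rows that do not move let the fingers close. It gives the time, the measured TCP pose, the force, the opening and the grip force at its end, in the units of the state.
- monitor.read_state(): the state, without advancing time (a new reading comes with each control period).
- cams.get_image(name): name is "scene" or "side" or "wrist"; returns a dict with "color" (420x560x3 uint8, blue, green, red), "K" (3x3 intrinsics, pixels), "R" (3x3) and "t" (3): a world point X has camera coordinates R X + t. Camera axes: x right, y down, z forward; pixel columns grow to the right and rows downward; lengths in mm; the calibration is good to about 2 mm. The wrist camera is an equidistant fisheye: a pixel r from the principal point sees the ray r / f radians off the axis. A picture is of the moment at which its call begins. There is no depth.
- ctrl.finish_job(): hands the job in; it is judged then, once.
The state is a dict: "clock": time; "qpos": joint angles; "qd": joint speeds; "tau": joint torques, N m; "eef_pos": TCP position; "tool_rot": TCP orientation; "force": force on the tool from outside, world axes, zero at the start; "torque": the same for the moment, N m; "width": finger opening in mm; "gripper_force": force on a finger pad.
Only numpy, scipy, OpenCV 4.12 (cv2) and the standard library are available. Lean on these libraries where they do the work, as an engineer would, in place of code of your own. Each camera call takes 0.05 s, during which the arm holds its last target. There are 200 camera calls.

## Working session

There is one attempt and no reset: what is moved stays moved. The work goes in short steps, Python scripts to look and compute and a tool call to move; the robot and the scene stay as the last step left them, time stands still between calls to the robot, and variables do not carry over. Pictures are saved under pics/ and viewed, at most 14 in all, crops included, and the job is handed in when it is done.

Besides the shell and the picture viewer there is one more tool, called by a JSON object that holds its "name" and its "arguments", one argument or row to a line. drive_tool: Moves the arm, as the interface text tells. Its arguments: {"type":"object","properties":{"motion":{"type":"array"}},"required":["motion"]}

```bash
mkdir -p pics; ls; python3 - <<'E'
from cell import monitor, cams
import cv2,numpy as np
s=monitor.read_state();print({k:np.round(v,3).tolist() for k,v in s.items()})
for n in("scene","side","wrist"):
    d=cams.get_image(n);cv2.imwrite(f"pics/{n}0.png",d["color"])
    np.savez(f"pics/{n}0.npz",**d)
    print(n,np.round(d["K"],1).tolist(),np.round(d["R"],3).tolist(),np.round(d["t"],1).tolist())
E
```

```text
pics
{'clock': 0.0, 'qpos': [-0.066, 0.629, 0.038, 1.518, -0.027, 0.996, -0.02], 'qd': [0.001, 0.002, -0.0, -0.002, 0.002, -0.001, -0.001], 'tau': [-0.001, -56.341, 1.226, -19.345, 0.011, 0.011, -0.0], 'eef_pos': [649.34, 0.046, 230.388], 'tool_rot': [-3.14, 0.0, 1.571], 'force': [-0.152, -0.123, 0.255], 'torque': [0.022, -0.017, -0.0], 'gripper_force': 0.0, 'width': 85.173}
scene [[447.2, 0.0, 280.3], [0.0, 447.2, 210.3], [0.0, 0.0, 1.0]] [[0.791, 0.611, -0.011], [0.328, -0.44, -0.836], [-0.516, 0.658, -0.548]] [-441.8, -156.2, 1352.3]
side [[460.9, 0.0, 274.5], [0.0, 460.9, 202.7], [0.0, 0.0, 1.0]] [[-0.798, -0.602, 0.014], [-0.334, 0.422, -0.843], [0.502, -0.678, -0.538]] [443.7, 199.5, 809.1]
wrist [[325.2, 0.0, 279.9], [0.0, 325.2, 207.4], [0.0, 0.0, 1.0]] [[1.0, 0.0, -0.001], [0.001, -0.964, 0.265], [-0.001, -0.265, -0.964]] [-649.9, -32.8, 377.8]
```

View pictures.

View pics/scene0.png

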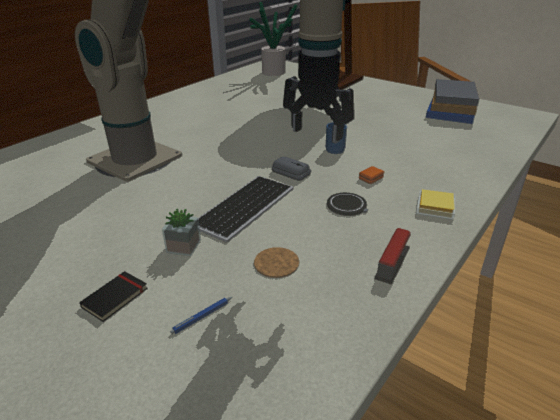

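View pics/side0.png

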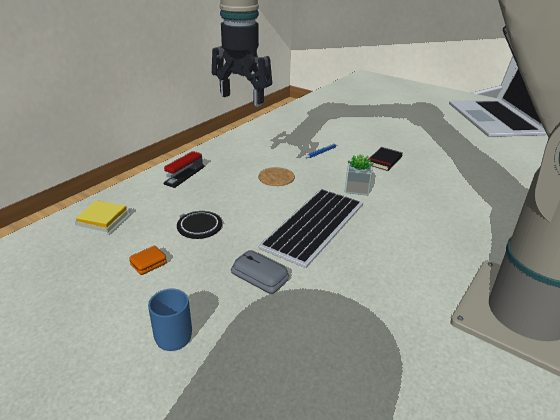

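View pics/wrist0.png

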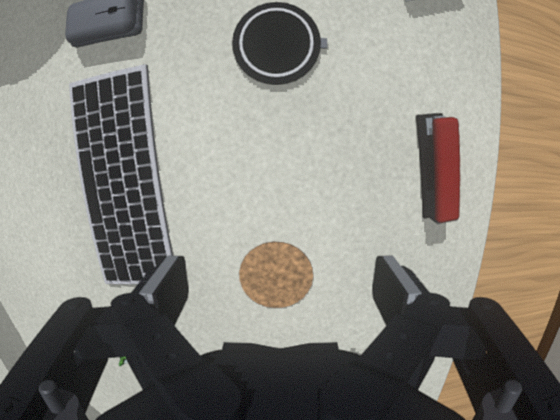

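```bash
cat > h.py <<'E'
import numpy as np, cv2
def unproj(d,px,z):
    "pixels (n,2) -> world xy on plane z; fisheye if wrist"
    K,R,t=d["K"],d["R"],d["t"].ravel(); u=(np.atleast_2d(px).astype(float)-K[:2,2])/K[0,0]
    if d["fish"]:
        r=np.linalg.norm(u,axis=1,keepdims=True)+1e-9; v=np.hstack([u/r*np.sin(r),np.cos(r)])
    else: v=np.hstack([u,np.ones((len(u),1))])
    c=-R.T@t; w=v@R; s=(z-c[2])/w[:,2]
    return (c+w*s[:,None])[:,:2]
def proj(d,X):
    K=d["K"];p=np.atleast_2d(X)@d["R"].T+d["t"].ravel()
    if d["fish"]:
        q=np.linalg.norm(p[:,:2],axis=1,keepdims=True); u=p[:,:2]/q*np.arctan2(q,p[:,2:])
    else: u=p[:,:2]/p[:,2:]
    return u*K[0,0]+K[:2,2]
def load(n):
    d=dict(np.load(f"pics/{n}.npz")); d["fish"]=n.startswith("wrist"); return d
def snap(n,i):
    from cell import cams
    d=cams.get_image(n); np.savez(f"pics/{n}{i}.npz",**d); cv2.imwrite(f"pics/{n}{i}.png",d["color"]); return load(f"{n}{i}")
def rect(P):
    "centre, size, yaw of min-area rectangle; yaw of the long side"
    (c,s,a)=cv2.minAreaRect(P.astype(np.float32)); a=np.radians(a)
    if s[0]<s[1]: s=s[::-1]; a+=np.pi/2
    return np.round(c,1).tolist(),np.round(s,1).tolist(),round((a+np.pi/2)%np.pi-np.pi/2,3)
E
python3 - <<'E'
from h import *
S,D,W=load("scene0"),load("side0"),load("wrist0")
r=lambda n,d,p,z:print(n,"sc" if d is S else "sd" if d is D else "wr",rect(unproj(d,p,z)) if len(p)>1 else unproj(d,p,z).round(1).tolist())
r("kb",S,[(198,222),(222,236),(292,186),(250,178)],12)
r("kb",D,[(262,250),(307,264),(363,203),(323,190)],12)
r("kb",W,[(72,88),(147,66),(172,280),(107,283)],12)
nS=[(81,294),(124,273),(147,288),(104,314)];nD=[(370,158),(385,148),(403,152),(388,166)]
r("nb",S,nS,14);r("nb",D,nD,14)
for d,p in((S,[(173,330),(231,298)]),(D,[(307,157),(337,146)])):
    q=unproj(d,p,5);print("pen",q.mean(0),np.linalg.norm(q[1]-q[0]),np.arctan2(*(q[1]-q[0])[::-1]))
r("cup",D,[(170,303)],80);r("cup",S,[(336,127)],80)
r("case",S,[(371,172)],24);r("case",D,[(148,257)],24)
r("coaster",S,[(277,262)],5);r("coaster",D,[(277,177)],5);r("coaster",W,[(276,274)],5)
r("pad",S,[(347,204)],8);r("pad",D,[(200,224)],8);r("pad",W,[(277,43)],8)
def hsv(d,lo,hi):
    m=cv2.inRange(cv2.cvtColor(d["color"],cv2.COLOR_BGR2HSV),lo,hi)
    n,l,s,c=cv2.connectedComponentsWithStats(m); k=1+s[1:,4].argmax(); return np.argwhere(l==k)[:,::-1],s[k]
for d in(S,D):
    p,s=hsv(d,(5,200,120),(14,255,255));print("orange",s);r("case",d,p,16)
    p,s=hsv(d,(45,150,60),(80,255,255));print("green",s)
    p,s=hsv(d,(100,120,40),(120,255,255));print("blue",s)
for nm,d,b in(("sc",S,(130,190,240,280,3)),("sd",D,(330,390,140,205,4))):
    cv2.imwrite(f"pics/pl_{nm}.png",cv2.resize(d["color"][180:260,150:220] if d is S else d["color"][140:210,330:400],None,fx=5,fy=5))
a=cv2.imread("pics/pl_sc.png");b=cv2.imread("pics/pl_sd.png");b=cv2.resize(b,(a.shape[1],a.shape[0]))
cv2.imwrite("pics/pl.png",np.hstack([a,b]))
E
```

```text
kb sc ([436.9, -1.7], [271.8, 118.4], np.float64(-1.547))
kb sd ([434.0, 7.5], [280.9, 106.7], np.float64(-1.468))
kb wr ([452.4, -0.7], [271.2, 109.5], np.float64(-1.496))
nb sc ([459.3, -388.8], [92.8, 79.6], np.float64(1.489))
nb sd ([460.4, -393.4], [106.3, 60.0], np.float64(-1.538))
pen [ 629.53135252 -321.50044726] 121.92874941822667 1.3453669317925199
pen [ 624.80033298 -321.88449272] 119.75207726679452 -1.822424195670911
cup sd [[450.0, 410.8]]
cup sc [[459.7, 401.2]]
case sc [[632.5, 307.6]]
case sd [[623.8, 317.9]]
coaster sc [[647.7, -126.8]]
coaster sd [[637.1, -118.4]]
coaster wr [[645.0, -119.0]]
pad sc [[651.3, 150.9]]
pad sd [[640.5, 161.0]]
pad wr [[646.6, 156.9]]
orange [368 168   4   3   4]
case sc ([614.4, 334.5], [15.4, 1.9], np.float64(1.383))
green [275  14   1   1   1]
blue [173 298  54  33 163]
orange [130 246  36  28 552]
case sd ([628.5, 316.7], [62.4, 59.8], np.float64(1.39))
green [350 155  21  14 173]
blue [ 148  289   44   62 2140]
```

View pics/pl.png

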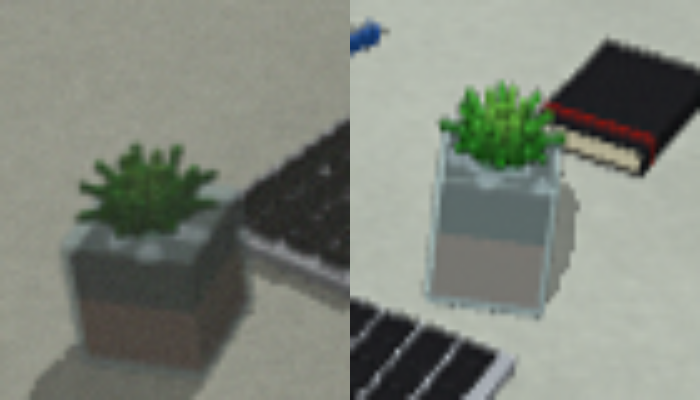

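```bash
python3 - <<'E'
from h import *
S,D=load("scene0"),load("side0")
q=unproj(S,[(166.4,251),(190,253),(199,240)],0);print(q.round(1).tolist(),(q[0]+q[2])/2)
q=unproj(D,[(345.6,192.5),(368,195.1)],0);print(q.round(1).tolist())
q=unproj(D,[(345.6,192.5),(368,195.1)],0);print(np.linalg.norm(q[1]-q[0]),np.arctan2(*(q[1]-q[0])[::-1]))
E
```

```text
[[428.2, -237.7], [474.7, -211.5], [456.1, -167.1]] [ 442.17515694 -202.397024  ]
[[460.4, -169.3], [410.3, -193.1]]
55.44086883849477 -2.6980705826405935
```

{"name": "drive_tool", "arguments": {
  "motion": [
    {"fingers": 1, "linear": [-0.029, -0.0285, 0], "twist": 0},
    {"fingers": 1, "linear": [-0.029, -0.0285, 0], "twist": 0},
    {"fingers": 1, "linear": [-0.029, -0.0285, 0], "twist": 0},
    {"fingers": 1, "linear": [-0.029, -0.0285, 0], "twist": 0},
    {"fingers": 1, "linear": [-0.029, -0.0285, 0], "twist": 0}
  ]
}}

```text
clock: 0.57
eef_pos: [505.8, -146.0, 231.1]
tool_rot: [-3.141, 0.0, 1.571]
force: [-0.4, -0.9, 0.8]
width: 85.3
gripper_force: 0.0
```

{"name": "drive_tool", "arguments": {
  "motion": [
    {"fingers": 1, "linear": [-0.03, -0.0285, 0], "twist": 0},
    {"fingers": 1, "linear": [-0.03, -0.0285, 0], "twist": 0},
    {"fingers": 1, "linear": [0, 0, 0], "twist": -0.12},
    {"fingers": 1, "linear": [0, 0, 0], "twist": -0.12},
    {"fingers": 1, "linear": [0, 0, 0], "twist": -0.12}
  ]
}}

```text
clock: 0.98
eef_pos: [449.8, -205.7, 231.4]
tool_rot: [-3.141, 0.0, 1.935]
force: [0.6, -0.2, 0.4]
width: 85.5
gripper_force: 0.0
```

{"name": "drive_tool", "arguments": {
  "motion": [
    {"fingers": 1, "linear": [0, 0, 0], "twist": -0.11},
    {"fingers": 1, "linear": [0, 0, 0], "twist": 0},
    {"fingers": 1, "linear": [0, 0, 0], "twist": 0}
  ]
}}

```text
clock: 1.23
eef_pos: [450.3, -205.0, 231.2]
tool_rot: [3.142, -0.0, 2.037]
force: [0.5, 0.2, 0.3]
width: 85.1
gripper_force: 0.0
```

```bash
python3 - <<'E'
from h import *
d=snap("wrist",1)
E
```

```text
(no output)
```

View pics/wrist1.png

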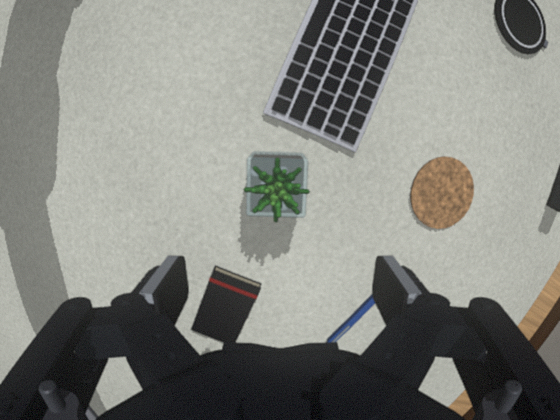

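```bash
python3 - <<'E'
from h import *
d=load("wrist1");c=-d["R"].T@d["t"].ravel();print("cam",c)
for z in(0,64):
    q=unproj(d,[(248,152),(306,153),(306,217),(247,217)],z);print(z,q.round(0).tolist(),rect(q))
q=unproj(d,[(265,115),(354,153)],12);v=q[1]-q[0];print("kb",q.round(1),np.linalg.norm(v),np.arctan2(v[1],v[0]))
a=np.arctan2(v[1],v[0]);Y=np.array([-np.sin(a),np.cos(a)]);m=q.mean(0);print("kbc",m+140*Y,"nb target",m+(140-192)*Y)
print("nb",rect(unproj(d,[(216,267),(260,284),(236,343),(192,325)],14)))
print("coaster",unproj(d,[(442,192)],5))
p=unproj(d,[(371,296),(330,341)],8);print("pen",p,np.arctan2(*(p[1]-p[0])[::-1]))
hs=cv2.cvtColor(d["color"],cv2.COLOR_BGR2HSV);m=cv2.inRange(hs,(45,100,30),(80,255,255));ys,xs=np.nonzero(m);g=np.array([xs.mean(),ys.mean()]);print("leaves",g,unproj(d,[g],75))
m=cv2.inRange(hs,(5,90,50),(20,255,255));m[:140]=0;m[240:]=0;m[:,:400]=0;m[:,485:]=0;ys,xs=np.nonzero(m);print("coaster",len(xs),rect(unproj(d,np.c_[xs,ys],5)))
from cell import monitor;print(monitor.read_state()["qpos"])
E
```

```text
cam [ 420.83541836 -143.66306782  372.85211304]
0 [[405.0, -192.0], [465.0, -163.0], [500.0, -231.0], [437.0, -263.0]] ([451.2, -212.5], [78.0, 70.9], np.float64(-1.104))
64 [[407.0, -184.0], [457.0, -160.0], [487.0, -216.0], [434.0, -243.0]] ([446.0, -200.7], [64.6, 58.8], np.float64(-1.104))
kb [[ 403.7 -145.5]
 [ 511.6 -137.4]] 108.1910504377152 0.07543927822072846
kbc [447.13337541  -1.84648797] nb target [ 461.60398213 -193.3004029 ]
nb ([464.0, -383.7], [103.1, 66.1], np.float64(-1.534))
coaster [[ 640.38783784 -123.33986368]]
pen [[ 629.48541112 -287.5187106 ]
 [ 617.63142328 -375.99671529]] -1.7039798983514889
leaves [275.78526841 191.06991261] [[ 447.17916467 -204.06222315]]
coaster 3398 ([642.6, -123.8], [91.7, 91.3], np.float64(0.158))
[ 0.42876207  0.40906268 -0.08075805  1.93902767  0.04479427  0.79542853
  0.79005402]
```

{"name": "drive_tool", "arguments": {
  "motion": [
    {"fingers": 1, "linear": [0, 0, 0.04], "twist": 0},
    {"fingers": 1, "linear": [0, 0, 0.04], "twist": 0},
    {"fingers": 1, "linear": [0, 0, 0.04], "twist": 0},
    {"fingers": 1, "linear": [0, 0, 0.04], "twist": 0},
    {"fingers": 1, "linear": [0, 0, 0.03], "twist": 0}
  ]
}}

```text
clock: 1.7
eef_pos: [449.6, -204.5, 38.7]
tool_rot: [-3.14, -0.001, 2.039]
force: [-0.7, 0.3, 0.2]
width: 85.3
gripper_force: 0.0
```

{"name": "drive_tool", "arguments": {
  "motion": [
    {"fingers": 1, "linear": [0, 0, 0.018], "twist": 0},
    {"fingers": 1, "linear": [0, 0, 0], "twist": 0},
    {"fingers": 0, "linear": [0, 0, 0], "twist": 0},
    {"fingers": 0, "linear": [0, 0, 0], "twist": 0},
    {"fingers": 0, "linear": [0, 0, 0], "twist": 0}
  ]
}}

```text
clock: 2.12
eef_pos: [451.0, -205.7, 25.0]
tool_rot: [3.141, 0.002, 2.04]
force: [-0.2, 0.0, -2.3]
width: 59.2
gripper_force: 65.1
```

{"name": "drive_tool", "arguments": {
  "motion": [
    {"fingers": 0, "linear": [0, 0, 0], "twist": 0},
    {"fingers": 0, "linear": [0, 0, 0], "twist": 0},
    {"fingers": 0, "linear": [0, 0, 0], "twist": 0}
  ]
}}

```text
clock: 2.37
eef_pos: [451.5, -205.5, 24.8]
tool_rot: [3.14, 0.002, 2.04]
force: [-0.9, -0.3, 7.6]
width: 59.4
gripper_force: 66.5
```

{"name": "drive_tool", "arguments": {
  "motion": [
    {"fingers": 0, "linear": [0, 0, -0.01], "twist": 0},
    {"fingers": 0, "linear": [0, 0, -0.02], "twist": 0},
    {"fingers": 0, "linear": [0, 0, -0.03], "twist": 0.1},
    {"fingers": 0, "linear": [0, 0, -0.03], "twist": 0.12},
    {"fingers": 0, "linear": [0, 0, -0.01], "twist": 0.12}
  ]
}}

```text
clock: 2.78
eef_pos: [452.4, -205.4, 127.4]
tool_rot: [3.136, 0.002, 1.695]
force: [0.5, -0.8, -2.8]
width: 59.1
gripper_force: 66.0
```

{"name": "drive_tool", "arguments": {
  "motion": [
    {"fingers": 0, "linear": [0, 0, 0], "twist": 0.12},
    {"fingers": 0, "linear": [0.015, 0.0135, 0], "twist": 0},
    {"fingers": 0, "linear": [0.026, 0.023, 0], "twist": 0},
    {"fingers": 0, "linear": [0.028, 0.025, 0], "twist": 0},
    {"fingers": 0, "linear": [0.028, 0.025, 0], "twist": 0}
  ]
}}

```text
clock: 3.2
eef_pos: [536.6, -106.0, 124.2]
tool_rot: [3.141, -0.0, 1.579]
force: [0.8, -0.1, -3.8]
width: 59.4
gripper_force: 65.9
```

{"name": "drive_tool", "arguments": {
  "motion": [
    {"fingers": 0, "linear": [0.028, 0.025, 0], "twist": 0},
    {"fingers": 0, "linear": [0.028, 0.025, 0], "twist": 0},
    {"fingers": 0, "linear": [0.028, 0.025, 0], "twist": 0},
    {"fingers": 0, "linear": [0.025, 0.02, 0], "twist": 0},
    {"fingers": 0, "linear": [0.015, 0.012, 0], "twist": 0}
  ]
}}

```text
clock: 3.62
eef_pos: [643.8, 23.6, 123.9]
tool_rot: [3.14, -0.003, 1.585]
force: [-0.0, 1.5, -3.4]
width: 59.1
gripper_force: 65.9
```

{"name": "drive_tool", "arguments": {
  "motion": [
    {"fingers": 0, "linear": [0, 0, 0], "twist": 0},
    {"fingers": 0, "linear": [0, 0, 0.035], "twist": 0},
    {"fingers": 0, "linear": [0, 0, 0.035], "twist": 0},
    {"fingers": 0, "linear": [0, 0, 0.015], "twist": 0},
    {"fingers": 0, "linear": [0, 0, 0.007], "twist": 0}
  ]
}}

```text
clock: 4.03
eef_pos: [638.6, 17.8, 28.6]
tool_rot: [-3.135, -0.0, 1.581]
force: [0.0, 0.6, -2.7]
width: 59.2
gripper_force: 65.7
```

{"name": "drive_tool", "arguments": {
  "motion": [
    {"fingers": 0, "linear": [0, 0, 0.003], "twist": 0},
    {"fingers": 0, "linear": [0, 0, 0.002], "twist": 0},
    {"fingers": 0, "linear": [0, 0, 0], "twist": 0}
  ]
}}

```text
clock: 4.28
eef_pos: [642.7, 17.8, 27.5]
tool_rot: [3.139, -0.0, 1.581]
force: [0.7, -0.9, -3.1]
width: 59.1
gripper_force: 65.7
```

{"name": "drive_tool", "arguments": {
  "motion": [
    {"fingers": 0, "linear": [0, 0, 0.002], "twist": 0},
    {"fingers": 0, "linear": [0, 0, 0], "twist": 0}
  ]
}}

```text
clock: 4.45
eef_pos: [642.5, 18.0, 25.4]
tool_rot: [3.14, -0.0, 1.581]
force: [-0.4, 0.3, -3.3]
width: 59.2
gripper_force: 65.7
```

{"name": "drive_tool", "arguments": {
  "motion": [
    {"fingers": 0, "linear": [0, 0, 0.001], "twist": 0},
    {"fingers": 0, "linear": [0, 0, 0], "twist": 0},
    {"fingers": 0.95, "linear": [0, 0, 0], "twist": 0},
    {"fingers": 1, "linear": [0, 0, 0], "twist": 0},
    {"fingers": 1, "linear": [0, 0, 0], "twist": 0}
  ]
}}

```text
clock: 4.87
eef_pos: [642.2, 18.0, 23.6]
tool_rot: [3.141, -0.0, 1.581]
force: [0.2, -0.8, -0.5]
width: 85.4
gripper_force: 0.0
```

{"name": "drive_tool", "arguments": {
  "motion": [
    {"fingers": 1, "linear": [0, 0, 0], "twist": 0},
    {"fingers": 1, "linear": [0, 0, -0.01], "twist": 0},
    {"fingers": 1, "linear": [0, 0, -0.025], "twist": 0},
    {"fingers": 1, "linear": [0, 0, -0.04], "twist": 0},
    {"fingers": 1, "linear": [0, 0, -0.04], "twist": 0}
  ]
}}

```text
clock: 5.28
eef_pos: [640.7, 17.9, 139.1]
tool_rot: [-3.139, 0.0, 1.581]
force: [1.5, 0.1, -0.2]
width: 85.1
gripper_force: 0.0
```

{"name": "drive_tool", "arguments": {
  "motion": [
    {"fingers": 1, "linear": [0, 0, -0.04], "twist": 0},
    {"fingers": 1, "linear": [0, 0, -0.04], "twist": 0},
    {"fingers": 1, "linear": [0, 0, 0], "twist": 0},
    {"fingers": 1, "linear": [0, 0, 0], "twist": 0}
  ]
}}

```text
clock: 5.62
eef_pos: [643.7, 17.9, 222.2]
tool_rot: [3.135, -0.0, 1.581]
force: [-0.1, -0.1, -0.8]
width: 85.2
gripper_force: 0.0
```

```bash
python3 - <<'E'
from h import *
d=snap("wrist",2)
E
```

```text
(no output)
```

View pics/wrist2.png

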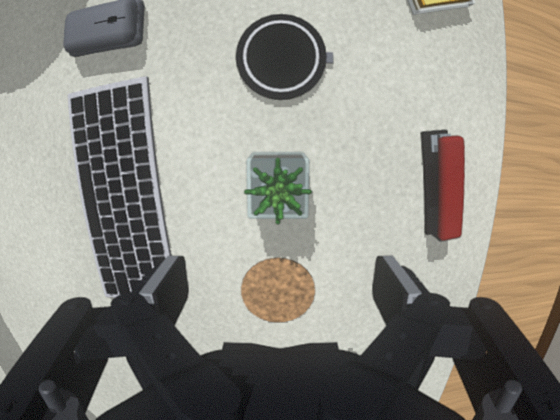

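{"name": "drive_tool", "arguments": {
  "motion": [
    {"fingers": 1, "linear": [0.02, -0.01, 0], "twist": 0},
    {"fingers": 1, "linear": [0.035, -0.0165, 0], "twist": 0},
    {"fingers": 1, "linear": [0.035, -0.0165, 0], "twist": 0},
    {"fingers": 1, "linear": [0.035, -0.0165, 0], "twist": 0},
    {"fingers": 1, "linear": [0.035, -0.0165, 0], "twist": 0}
  ]
}}

```text
clock: 6.08
eef_pos: [561.9, 178.1, 216.5]
tool_rot: [-3.138, 0.001, 1.58]
force: [1.1, 0.9, 0.3]
width: 85.7
gripper_force: 0.0
```

{"name": "drive_tool", "arguments": {
  "motion": [
    {"fingers": 1, "linear": [0.035, -0.0165, 0], "twist": 0},
    {"fingers": 1, "linear": [0.035, -0.0165, 0], "twist": 0},
    {"fingers": 1, "linear": [0.035, -0.0165, 0], "twist": 0},
    {"fingers": 1, "linear": [0.035, -0.0165, 0], "twist": 0},
    {"fingers": 1, "linear": [0.035, -0.0165, 0], "twist": 0}
  ]
}}

```text
clock: 6.5
eef_pos: [477.8, 352.1, 216.6]
tool_rot: [-3.139, 0.002, 1.581]
force: [1.2, 0.2, -0.8]
width: 85.4
gripper_force: 0.0
```

{"name": "drive_tool", "arguments": {
  "motion": [
    {"fingers": 1, "linear": [0.035, -0.0165, 0], "twist": 0},
    {"fingers": 1, "linear": [0.017, -0.01, 0], "twist": 0},
    {"fingers": 1, "linear": [0, 0, 0], "twist": 0},
    {"fingers": 1, "linear": [0, 0, 0], "twist": 0}
  ]
}}

```text
clock: 6.83
eef_pos: [451.0, 403.6, 216.5]
tool_rot: [-3.139, 0.002, 1.584]
force: [1.2, -0.7, -0.9]
width: 85.6
gripper_force: 0.0
```

```bash
python3 - <<'E'
from h import *
W=load("wrist2")
hs=cv2.cvtColor(W["color"],cv2.COLOR_BGR2HSV);m=cv2.inRange(hs,(5,90,50),(20,255,255));m[:240]=0;m[330:]=0;m[:,:230]=0;m[:,330:]=0;ys,xs=np.nonzero(m);print("coaster",rect(unproj(W,np.c_[xs,ys],5)))
m=cv2.inRange(W["color"],(0,0,0),(60,60,60));m[110:]=0;m[:,:220]=0;m[:,325:]=0
cs=max(cv2.findContours(m,0,2)[0],key=cv2.contourArea)[:,0];print("pad",rect(unproj(W,cs,8)))
m=cv2.inRange(hs,(45,100,30),(80,255,255));ys,xs=np.nonzero(m);print("leaves",unproj(W,[[xs.mean(),ys.mean()]],75))
print("kb",unproj(W,[(70,95),(148,78),(171,253)],12))
d=snap("wrist",3)
E
```

```text
coaster ([644.5, -121.5], [92.9, 90.4], np.float64(-1.565))
pad ([645.8, 159.3], [72.0, 71.3], np.float64(-1.557))
leaves [[643.57156955  21.39588034]]
kb [[387.19380149 130.98806612]
 [497.04658637 139.08282917]
 [514.03378387 -68.65229236]]
```

View pics/wrist3.png

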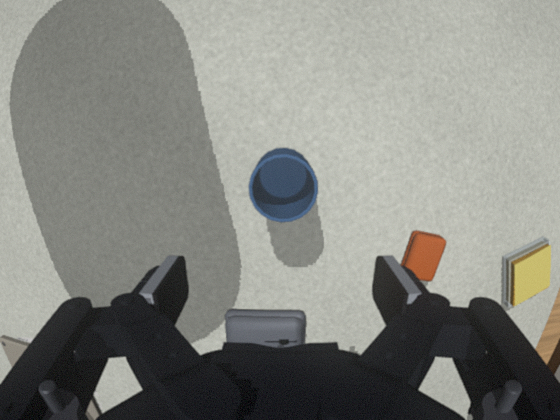

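```bash
python3 - <<'E'
from h import *
d=load("wrist3");hs=cv2.cvtColor(d["color"],cv2.COLOR_BGR2HSV)
m=cv2.inRange(hs,(100,120,40),(120,255,255));c=max(cv2.findContours(m,0,2)[0],key=cv2.contourArea)[:,0]
print("cup img",cv2.boundingRect(c))
lo=c[c[:,1]>187] # rim side
print("cup",unproj(d,[(283.5,187)],80),unproj(d,lo[[lo[:,0].argmin(),lo[:,0].argmax(),lo[:,1].argmax()]],80))
m=cv2.inRange(hs,(3,150,80),(16,255,255));c=max(cv2.findContours(m,0,2)[0],key=cv2.contourArea)[:,0]
print("case",cv2.boundingRect(c),rect(unproj(d,c,20)))
E
```

```text
cup img (269, 217, 1, 1)
cup [[454.36843344 414.16110127]] [[441.85331726 386.58619345]
 [441.85331726 386.58619345]
 [441.85331726 386.58619345]]
case (405, 232, 40, 49) ([625.9, 319.3], [59.7, 49.6], np.float64(1.383))
```

{"name": "drive_tool", "arguments": {
  "motion": [
    {"fingers": 1, "linear": [0.0105, 0.0035, 0.03], "twist": 0},
    {"fingers": 1, "linear": [0, 0, 0.04], "twist": 0},
    {"fingers": 1, "linear": [0, 0, 0.04], "twist": 0},
    {"fingers": 1, "linear": [0, 0, 0.04], "twist": 0},
    {"fingers": 1, "linear": [0, 0, 0.03], "twist": 0}
  ]
}}

```text
clock: 7.3
eef_pos: [456.4, 409.8, 34.9]
tool_rot: [-3.139, 0.004, 1.578]
force: [-0.1, 0.6, 0.4]
width: 85.2
gripper_force: 0.0
```

{"name": "drive_tool", "arguments": {
  "motion": [
    {"fingers": 1, "linear": [0, 0, 0.01], "twist": 0},
    {"fingers": 1, "linear": [0, 0, 0], "twist": 0},
    {"fingers": 0, "linear": [0, 0, 0], "twist": 0},
    {"fingers": 0, "linear": [0, 0, 0], "twist": 0},
    {"fingers": 0, "linear": [0, 0, 0], "twist": 0}
  ]
}}

```text
clock: 7.72
eef_pos: [457.9, 414.5, 31.1]
tool_rot: [3.138, -0.003, 1.58]
force: [0.8, -0.1, -2.1]
width: 59.7
gripper_force: 66.7
```

{"name": "drive_tool", "arguments": {
  "motion": [
    {"fingers": 0, "linear": [0, 0, 0], "twist": 0},
    {"fingers": 0, "linear": [0, 0, 0], "twist": 0}
  ]
}}

```text
clock: 7.88
eef_pos: [457.9, 414.6, 30.8]
tool_rot: [3.138, -0.003, 1.581]
force: [-0.7, -0.7, 7.5]
width: 59.7
gripper_force: 67.4
```

{"name": "drive_tool", "arguments": {
  "motion": [
    {"fingers": 0, "linear": [0, 0, -0.01], "twist": 0},
    {"fingers": 0, "linear": [0, 0, -0.025], "twist": 0},
    {"fingers": 0, "linear": [0, 0, -0.04], "twist": 0},
    {"fingers": 0, "linear": [0, 0, -0.04], "twist": 0},
    {"fingers": 0, "linear": [0, 0, -0.035], "twist": 0}
  ]
}}

```text
clock: 8.3
eef_pos: [456.5, 413.7, 181.6]
tool_rot: [3.14, -0.001, 1.581]
force: [1.4, 2.1, -2.5]
width: 60.2
gripper_force: 67.2
```

{"name": "drive_tool", "arguments": {
  "motion": [
    {"fingers": 0, "linear": [-0.018, 0.006, 0], "twist": 0},
    {"fingers": 0, "linear": [-0.0386, 0.013, 0], "twist": 0},
    {"fingers": 0, "linear": [-0.0386, 0.013, 0], "twist": 0},
    {"fingers": 0, "linear": [-0.0386, 0.013, 0], "twist": 0},
    {"fingers": 0, "linear": [-0.0386, 0.013, 0], "twist": 0}
  ]
}}

```text
clock: 8.72
eef_pos: [516.2, 240.2, 179.5]
tool_rot: [3.14, -0.0, 1.582]
force: [1.2, 0.5, -1.7]
width: 60.1
gripper_force: 67.2
```

{"name": "drive_tool", "arguments": {
  "motion": [
    {"fingers": 0, "linear": [-0.0386, 0.013, 0], "twist": 0},
    {"fingers": 0, "linear": [-0.0386, 0.013, 0], "twist": 0},
    {"fingers": 0, "linear": [-0.0386, 0.013, 0], "twist": 0},
    {"fingers": 0, "linear": [-0.0386, 0.013, 0], "twist": 0},
    {"fingers": 0, "linear": [-0.0386, 0.013, 0], "twist": 0}
  ]
}}

```text
clock: 9.13
eef_pos: [583.2, 47.5, 179.4]
tool_rot: [3.141, -0.0, 1.581]
force: [1.1, 0.7, -2.1]
width: 59.9
gripper_force: 67.2
```

{"name": "drive_tool", "arguments": {
  "motion": [
    {"fingers": 0, "linear": [-0.0386, 0.013, 0], "twist": 0},
    {"fingers": 0, "linear": [-0.0386, 0.013, 0], "twist": 0},
    {"fingers": 0, "linear": [-0.0386, 0.013, 0], "twist": 0},
    {"fingers": 0, "linear": [-0.0386, 0.013, 0], "twist": 0},
    {"fingers": 0, "linear": [-0.018, 0.006, 0], "twist": 0}
  ]
}}

```text
clock: 9.55
eef_pos: [643.3, -130.4, 179.6]
tool_rot: [3.139, 0.005, 1.574]
force: [-0.4, -1.0, -1.7]
width: 60.4
gripper_force: 67.2
```

{"name": "drive_tool", "arguments": {
  "motion": [
    {"fingers": 0, "linear": [0, 0, 0], "twist": 0},
    {"fingers": 0, "linear": [0, 0, 0], "twist": 0},
    {"fingers": 0, "linear": [0, 0, 0], "twist": 0}
  ]
}}

```text
clock: 9.8
eef_pos: [642.3, -121.0, 178.7]
tool_rot: [-3.141, -0.001, 1.582]
force: [-1.1, 0.2, -2.4]
width: 60.1
gripper_force: 67.2
```

{"name": "drive_tool", "arguments": {
  "motion": [
    {"fingers": 0, "linear": [0, 0.0015, 0.025], "twist": 0},
    {"fingers": 0, "linear": [0, 0, 0.04], "twist": 0},
    {"fingers": 0, "linear": [0, 0, 0.035], "twist": 0},
    {"fingers": 0, "linear": [0, 0, 0.025], "twist": 0},
    {"fingers": 0, "linear": [0, 0, 0.01], "twist": 0}
  ]
}}

```text
clock: 10.22
eef_pos: [641.2, -119.0, 39.6]
tool_rot: [-3.135, -0.003, 1.584]
force: [-0.0, 1.2, -1.9]
width: 60.1
gripper_force: 67.3
```

{"name": "drive_tool", "arguments": {
  "motion": [
    {"fingers": 0, "linear": [0, 0, 0.002], "twist": 0},
    {"fingers": 0, "linear": [0, 0, 0.002], "twist": 0},
    {"fingers": 0, "linear": [0, 0, 0], "twist": 0}
  ]
}}

```text
clock: 10.47
eef_pos: [645.6, -121.9, 41.0]
tool_rot: [3.139, 0.0, 1.582]
force: [0.4, -0.5, -1.7]
width: 60.2
gripper_force: 67.3
```

{"name": "drive_tool", "arguments": {
  "motion": [
    {"fingers": 0, "linear": [0, 0, 0.003], "twist": 0},
    {"fingers": 0, "linear": [0, 0, 0.001], "twist": 0},
    {"fingers": 0, "linear": [0, 0, 0], "twist": 0},
    {"fingers": 0, "linear": [0, 0, 0], "twist": 0}
  ]
}}

```text
clock: 10.8
eef_pos: [644.5, -122.5, 36.0]
tool_rot: [3.141, 0.0, 1.581]
force: [0.8, 0.5, -1.7]
width: 59.8
gripper_force: 67.3
```

{"name": "drive_tool", "arguments": {
  "motion": [
    {"fingers": 0, "linear": [0, 0, 0.0005], "twist": 0},
    {"fingers": 1, "linear": [0, 0, 0], "twist": 0},
    {"fingers": 1, "linear": [0, 0, 0], "twist": 0},
    {"fingers": 1, "linear": [0, 0, 0], "twist": 0},
    {"fingers": 1, "linear": [0, 0, 0], "twist": 0}
  ]
}}

```text
clock: 11.22
eef_pos: [644.3, -122.3, 34.8]
tool_rot: [3.141, -0.0, 1.581]
force: [-0.0, 0.1, 0.1]
width: 85.5
gripper_force: 0.0
```

{"name": "drive_tool", "arguments": {
  "motion": [
    {"fingers": 1, "linear": [0, 0, -0.015], "twist": 0},
    {"fingers": 1, "linear": [0, 0, -0.035], "twist": 0},
    {"fingers": 1, "linear": [0, 0, -0.04], "twist": 0},
    {"fingers": 1, "linear": [0, 0, -0.04], "twist": 0},
    {"fingers": 1, "linear": [0, 0, -0.04], "twist": 0}
  ]
}}

```text
clock: 11.63
eef_pos: [643.8, -122.3, 206.4]
tool_rot: [-3.141, -0.0, 1.581]
force: [1.5, 1.2, -0.1]
width: 85.4
gripper_force: 0.0
```

{"name": "drive_tool", "arguments": {
  "motion": [
    {"fingers": 1, "linear": [0.018, -0.0012, 0], "twist": 0},
    {"fingers": 1, "linear": [0.0405, -0.0012, 0], "twist": 0},
    {"fingers": 1, "linear": [0.0405, -0.0012, 0], "twist": 0},
    {"fingers": 1, "linear": [0.0405, -0.0012, 0], "twist": 0},
    {"fingers": 1, "linear": [0.0405, -0.0012, 0], "twist": 0}
  ]
}}

```text
clock: 12.05
eef_pos: [636.1, 59.3, 205.0]
tool_rot: [3.141, -0.0, 1.58]
force: [0.7, 1.1, -0.2]
width: 85.5
gripper_force: 0.0
```

{"name": "drive_tool", "arguments": {
  "motion": [
    {"fingers": 1, "linear": [0.0405, -0.0012, 0], "twist": 0},
    {"fingers": 1, "linear": [0.0405, -0.0012, 0], "twist": 0},
    {"fingers": 1, "linear": [0.0405, -0.0012, 0], "twist": 0},
    {"fingers": 1, "linear": [0.0405, -0.0012, 0], "twist": 0},
    {"fingers": 1, "linear": [0.0405, -0.0012, 0], "twist": 0}
  ]
}}

```text
clock: 12.47
eef_pos: [627.9, 262.0, 204.9]
tool_rot: [3.142, -0.0, 1.581]
force: [0.7, -0.2, -0.8]
width: 85.6
gripper_force: 0.0
```

{"name": "drive_tool", "arguments": {
  "motion": [
    {"fingers": 1, "linear": [0.0405, -0.0012, 0], "twist": 0},
    {"fingers": 1, "linear": [0.018, -0.0012, 0], "twist": 0},
    {"fingers": 1, "linear": [0, 0, 0], "twist": 0.1},
    {"fingers": 1, "linear": [0, 0, 0], "twist": 0.1},
    {"fingers": 1, "linear": [0, 0, 0], "twist": 0}
  ]
}}

```text
clock: 12.88
eef_pos: [625.1, 318.9, 204.4]
tool_rot: [-3.142, 0.001, 1.379]
force: [0.3, -0.5, 0.3]
width: 85.5
gripper_force: 0.0
```

{"name": "drive_tool", "arguments": {
  "motion": [
    {"fingers": 1, "linear": [0, 0, 0], "twist": 0},
    {"fingers": 1, "linear": [0, 0, 0], "twist": 0}
  ]
}}

```text
clock: 13.05
eef_pos: [625.5, 317.9, 204.8]
tool_rot: [3.142, 0.0, 1.382]
force: [0.6, -0.2, -0.1]
width: 85.6
gripper_force: 0.0
```

```bash
python3 - <<'E'
from h import *
d=snap("wrist",4);snap("side",4);hs=cv2.cvtColor(d["color"],cv2.COLOR_BGR2HSV)
m=cv2.inRange(hs,(3,150,80),(16,255,255));c=max(cv2.findContours(m,0,2)[0],key=cv2.contourArea)[:,0]
print("case",cv2.boundingRect(c),rect(unproj(d,c,20)))
E
```

```text
case (263, 160, 42, 55) ([629.8, 317.5], [56.8, 42.7], np.float64(1.384))
```

View pics/side4.png

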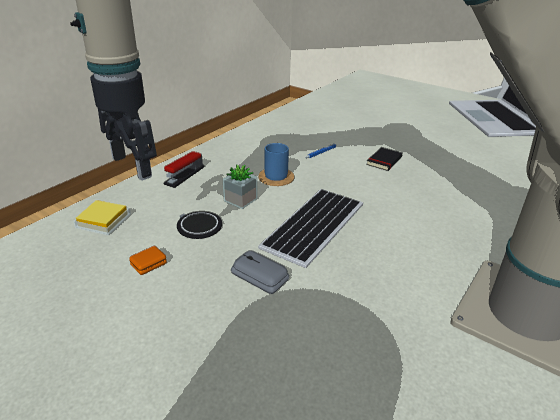

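{"name": "drive_tool", "arguments": {
  "motion": [
    {"fingers": 1, "linear": [0, 0.004, 0.03], "twist": 0},
    {"fingers": 1, "linear": [0, 0, 0.04], "twist": 0},
    {"fingers": 1, "linear": [0, 0, 0.04], "twist": 0},
    {"fingers": 1, "linear": [0, 0, 0.04], "twist": 0},
    {"fingers": 1, "linear": [0, 0, 0.03], "twist": 0}
  ]
}}

```text
clock: 13.57
eef_pos: [628.0, 316.8, 21.7]
tool_rot: [-3.139, 0.001, 1.381]
force: [0.1, -0.5, -0.7]
width: 85.1
gripper_force: 0.0
```

{"name": "drive_tool", "arguments": {
  "motion": [
    {"fingers": 1, "linear": [0, 0, 0.015], "twist": 0},
    {"fingers": 1, "linear": [0, 0, 0.004], "twist": 0},
    {"fingers": 1, "linear": [0, 0, 0], "twist": 0}
  ]
}}

```text
clock: 13.82
eef_pos: [629.4, 317.4, 5.5]
tool_rot: [-3.141, 0.0, 1.381]
force: [-0.5, 0.5, 1.0]
width: 85.4
gripper_force: 0.0
```

{"name": "drive_tool", "arguments": {
  "motion": [
    {"fingers": 0, "linear": [0, 0, 0.001], "twist": 0},
    {"fingers": 0, "linear": [0, 0, 0], "twist": 0},
    {"fingers": 0, "linear": [0, 0, 0], "twist": 0},
    {"fingers": 0, "linear": [0, 0, 0], "twist": 0},
    {"fingers": 0, "linear": [0, 0, 0], "twist": 0}
  ]
}}

```text
clock: 14.23
eef_pos: [630.9, 318.5, 7.3]
tool_rot: [3.138, -0.003, 1.381]
force: [-0.4, -0.7, 6.7]
width: 44.4
gripper_force: 63.8
```

{"name": "drive_tool", "arguments": {
  "motion": [
    {"fingers": 0, "linear": [0, 0, 0], "twist": 0},
    {"fingers": 0, "linear": [0, 0, 0], "twist": 0}
  ]
}}

```text
clock: 14.4
eef_pos: [630.9, 318.5, 7.3]
tool_rot: [3.139, -0.002, 1.381]
force: [0.7, 0.1, 6.7]
width: 44.3
gripper_force: 63.8
```

{"name": "drive_tool", "arguments": {
  "motion": [
    {"fingers": 0, "linear": [0, 0, -0.01], "twist": 0},
    {"fingers": 0, "linear": [0, 0, -0.025], "twist": 0},
    {"fingers": 0, "linear": [0, 0, -0.025], "twist": 0},
    {"fingers": 0, "linear": [-0.0154, 0.0045, 0], "twist": 0},
    {"fingers": 0, "linear": [-0.0308, 0.009, 0], "twist": 0}
  ]
}}

```text
clock: 14.82
eef_pos: [633.9, 276.5, 67.6]
tool_rot: [3.139, -0.008, 1.388]
force: [-0.6, -0.3, -0.4]
width: 44.3
gripper_force: 63.0
```

{"name": "drive_tool", "arguments": {
  "motion": [
    {"fingers": 0, "linear": [-0.0308, 0.009, 0], "twist": 0},
    {"fingers": 0, "linear": [-0.0308, 0.009, 0], "twist": 0},
    {"fingers": 0, "linear": [-0.0308, 0.009, 0], "twist": 0},
    {"fingers": 0, "linear": [-0.0154, 0.0045, 0], "twist": 0},
    {"fingers": 0, "linear": [0, 0, 0.02], "twist": 0}
  ]
}}

```text
clock: 15.23
eef_pos: [648.5, 150.1, 48.9]
tool_rot: [3.133, 0.002, 1.373]
force: [1.8, -0.6, -1.0]
width: 44.5
gripper_force: 63.0
```

{"name": "drive_tool", "arguments": {
  "motion": [
    {"fingers": 0, "linear": [0, 0, 0.02], "twist": 0},
    {"fingers": 0, "linear": [0, 0, 0.005], "twist": 0},
    {"fingers": 0, "linear": [0, 0, 0], "twist": 0},
    {"fingers": 0, "linear": [0, 0, 0], "twist": 0}
  ]
}}

```text
clock: 15.57
eef_pos: [644.5, 158.2, 20.2]
tool_rot: [-3.142, -0.0, 1.381]
force: [-0.5, -0.4, 0.0]
width: 44.5
gripper_force: 63.0
```

{"name": "drive_tool", "arguments": {
  "motion": [
    {"fingers": 0, "linear": [0.001, 0.001, 0.003], "twist": 0},
    {"fingers": 0, "linear": [0, 0, 0.0015], "twist": 0},
    {"fingers": 0, "linear": [0, 0, 0], "twist": 0},
    {"fingers": 0, "linear": [0, 0, 0], "twist": 0}
  ]
}}

```text
clock: 15.9
eef_pos: [645.8, 159.0, 15.8]
tool_rot: [3.141, -0.0, 1.381]
force: [0.3, 0.1, -1.8]
width: 44.4
gripper_force: 63.0
```

{"name": "drive_tool", "arguments": {
  "motion": [
    {"fingers": 0, "linear": [0, 0, 0.0005], "twist": 0},
    {"fingers": 1, "linear": [0, 0, 0], "twist": 0},
    {"fingers": 1, "linear": [0, 0, 0], "twist": 0},
    {"fingers": 1, "linear": [0, 0, 0], "twist": 0},
    {"fingers": 1, "linear": [0, 0, -0.01], "twist": 0}
  ]
}}

```text
clock: 16.32
eef_pos: [644.1, 158.5, 23.4]
tool_rot: [-3.138, 0.001, 1.381]
force: [-0.6, -1.1, -0.3]
width: 85.5
gripper_force: 0.0
```

{"name": "drive_tool", "arguments": {
  "motion": [
    {"fingers": 1, "linear": [0, 0, -0.03], "twist": 0},
    {"fingers": 1, "linear": [0, 0, -0.04], "twist": 0},
    {"fingers": 1, "linear": [0, 0, -0.04], "twist": 0},
    {"fingers": 1, "linear": [0, 0, -0.04], "twist": -0.113},
    {"fingers": 1, "linear": [0, 0, -0.03], "twist": -0.114}
  ]
}}

```text
clock: 16.73
eef_pos: [646.7, 158.9, 209.5]
tool_rot: [3.137, -0.0, 1.613]
force: [0.4, 0.6, 0.5]
width: 85.5
gripper_force: 0.0
```

```bash
python3 - <<'E'
from h import *
d=snap("wrist",5);hs=cv2.cvtColor(d["color"],cv2.COLOR_BGR2HSV)
m=cv2.inRange(hs,(3,150,80),(16,255,255));c=max(cv2.findContours(m,0,2)[0],key=cv2.contourArea)[:,0]
print("case",rect(unproj(d,c,28)),cv2.boundingRect(c))
E
```

```text
case ([645.8, 158.3], [59.6, 44.9], np.float64(1.377)) (252, 157, 52, 64)
```

{"name": "drive_tool", "arguments": {
  "motion": [
    {"fingers": 1, "linear": [-0.0191, -0.0072, 0], "twist": 0},
    {"fingers": 1, "linear": [-0.0383, -0.0144, 0], "twist": 0},
    {"fingers": 1, "linear": [-0.0383, -0.0144, 0], "twist": 0},
    {"fingers": 1, "linear": [-0.0383, -0.0144, 0], "twist": 0},
    {"fingers": 1, "linear": [-0.0383, -0.0144, 0], "twist": 0}
  ]
}}

```text
clock: 17.2
eef_pos: [586.3, -17.4, 205.4]
tool_rot: [3.141, 0.0, 1.608]
force: [0.3, -0.9, 0.0]
width: 85.2
gripper_force: 0.0
```

{"name": "drive_tool", "arguments": {
  "motion": [
    {"fingers": 1, "linear": [-0.0383, -0.0144, 0], "twist": 0},
    {"fingers": 1, "linear": [-0.0383, -0.0144, 0], "twist": 0},
    {"fingers": 1, "linear": [-0.0383, -0.0144, 0], "twist": 0},
    {"fingers": 1, "linear": [-0.0383, -0.0144, 0], "twist": 0},
    {"fingers": 1, "linear": [-0.0383, -0.0144, 0], "twist": 0}
  ]
}}

```text
clock: 17.62
eef_pos: [521.4, -211.6, 205.5]
tool_rot: [3.141, 0.0, 1.607]
force: [0.3, -0.6, -0.2]
width: 85.3
gripper_force: 0.0
```

{"name": "drive_tool", "arguments": {
  "motion": [
    {"fingers": 1, "linear": [-0.0383, -0.0144, 0], "twist": 0},
    {"fingers": 1, "linear": [-0.0383, -0.0144, 0], "twist": 0},
    {"fingers": 1, "linear": [-0.0383, -0.0144, 0], "twist": 0},
    {"fingers": 1, "linear": [-0.0383, -0.0144, 0], "twist": 0},
    {"fingers": 1, "linear": [-0.0191, -0.0072, 0], "twist": 0}
  ]
}}

```text
clock: 18.03
eef_pos: [460.4, -390.8, 205.6]
tool_rot: [-3.141, 0.004, 1.601]
force: [-0.4, -1.2, 0.3]
width: 85.8
gripper_force: 0.0
```

{"name": "drive_tool", "arguments": {
  "motion": [
    {"fingers": 1, "linear": [0, 0, 0], "twist": 0},
    {"fingers": 1, "linear": [0, 0, 0], "twist": 0},
    {"fingers": 1, "linear": [0, 0, 0], "twist": 0}
  ]
}}

```text
clock: 18.28
eef_pos: [464.5, -383.1, 205.0]
tool_rot: [3.141, -0.001, 1.608]
force: [0.4, 1.0, -0.7]
width: 85.0
gripper_force: 0.0
```

```bash
python3 - <<'E'
from h import *
d=snap("wrist",6)
E
```

```text
(no output)
```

View pics/wrist6.png

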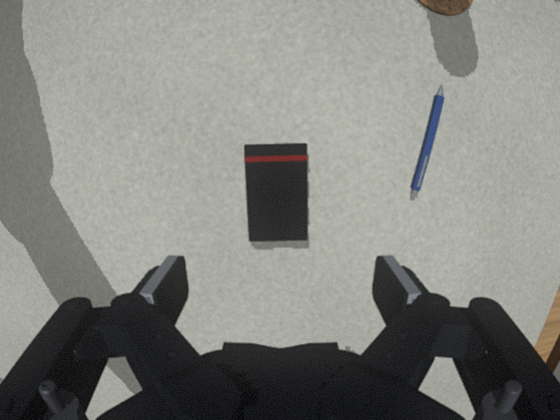

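```bash
python3 - <<'E'
from h import *
d=load("wrist6")
print("nb",rect(unproj(d,[(245,144),(307.5,144),(307.5,240),(249,241)],14)))
hs=cv2.cvtColor(d["color"],cv2.COLOR_BGR2HSV);m=cv2.inRange(hs,(105,100,40),(125,255,255));m[:, :380]=0
ys,xs=np.nonzero(m);print("pen blue",rect(unproj(d,np.c_[xs,ys],8)))
p=unproj(d,[(440.5,87),(413.5,197)],5);print("pen ends",p,p.mean(0),np.linalg.norm(p[0]-p[1]),np.arctan2(*(p[0]-p[1])[::-1]))
E
```

```text
nb ([463.0, -390.5], [105.5, 64.2], np.float64(-1.516))
pen blue ([628.4, -325.4], [110.1, 10.3], np.float64(1.378))
pen ends [[ 641.23530263 -261.10627527]
 [ 618.83294089 -389.79384157]] [ 630.03412176 -325.45005842] 130.62295178671508 1.398440217164638
```

{"name": "drive_tool", "arguments": {
  "motion": [
    {"fingers": 1, "linear": [-0.007, -0.0015, 0.03], "twist": -0.018},
    {"fingers": 1, "linear": [0, 0, 0.04], "twist": 0},
    {"fingers": 1, "linear": [0, 0, 0.04], "twist": 0},
    {"fingers": 1, "linear": [0, 0, 0.04], "twist": 0},
    {"fingers": 1, "linear": [0, 0, 0.03], "twist": 0}
  ]
}}

```text
clock: 18.75
eef_pos: [463.0, -388.4, 22.2]
tool_rot: [-3.14, -0.003, 1.629]
force: [0.3, 0.4, 0.6]
width: 85.5
gripper_force: 0.0
```

{"name": "drive_tool", "arguments": {
  "motion": [
    {"fingers": 1, "linear": [0, 0, 0.015], "twist": 0},
    {"fingers": 1, "linear": [0, 0, 0.009], "twist": 0},
    {"fingers": 1, "linear": [0, 0, 0], "twist": 0},
    {"fingers": 1, "linear": [0, 0, 0], "twist": 0}
  ]
}}

```text
clock: 19.08
eef_pos: [463.8, -390.8, 1.3]
tool_rot: [3.141, 0.0, 1.627]
force: [-0.1, -0.5, 0.7]
width: 85.4
gripper_force: 0.0
```

{"name": "drive_tool", "arguments": {
  "motion": [
    {"fingers": 1, "linear": [0, 0, 0.0035], "twist": 0},
    {"fingers": 0, "linear": [0, 0, 0], "twist": 0},
    {"fingers": 0, "linear": [0, 0, 0], "twist": 0},
    {"fingers": 0, "linear": [0, 0, 0], "twist": 0},
    {"fingers": 0, "linear": [0, 0, 0], "twist": 0}
  ]
}}

```text
clock: 19.5
eef_pos: [462.9, -391.8, -0.9]
tool_rot: [3.141, 0.001, 1.626]
force: [-1.8, 1.5, 8.2]
width: 62.7
gripper_force: 63.3
```

{"name": "drive_tool", "arguments": {
  "motion": [
    {"fingers": 0, "linear": [0, 0, 0], "twist": 0},
    {"fingers": 0, "linear": [0, 0, 0], "twist": 0}
  ]
}}

```text
clock: 19.67
eef_pos: [462.9, -391.8, -0.9]
tool_rot: [3.141, 0.001, 1.626]
force: [-2.9, 1.4, 8.1]
width: 62.6
gripper_force: 63.3
```

{"name": "drive_tool", "arguments": {
  "motion": [
    {"fingers": 0, "linear": [0, 0, -0.01], "twist": 0},
    {"fingers": 0, "linear": [0, 0, -0.03], "twist": 0},
    {"fingers": 0, "linear": [0, 0, -0.03], "twist": 0},
    {"fingers": 0, "linear": [0.02, 0.0019, 0], "twist": 0},
    {"fingers": 0, "linear": [0.0373, 0.0019, 0], "twist": 0}
  ]
}}

```text
clock: 20.08
eef_pos: [464.7, -340.6, 70.8]
tool_rot: [3.135, 0.009, 1.619]
force: [1.6, 0.8, -1.3]
width: 62.4
gripper_force: 66.0
```

{"name": "drive_tool", "arguments": {
  "motion": [
    {"fingers": 0, "linear": [0.0373, 0.0019, 0], "twist": 0},
    {"fingers": 0, "linear": [0.0373, 0.0019, 0], "twist": 0},
    {"fingers": 0, "linear": [0.0373, 0.0019, 0], "twist": 0},
    {"fingers": 0, "linear": [0.02, 0.002, 0], "twist": 0},
    {"fingers": 0, "linear": [0, 0, 0], "twist": 0.111}
  ]
}}

```text
clock: 20.5
eef_pos: [464.2, -195.2, 68.1]
tool_rot: [-3.141, -0.005, 1.522]
force: [-0.9, 0.5, -1.5]
width: 62.6
gripper_force: 66.0
```

{"name": "drive_tool", "arguments": {
  "motion": [
    {"fingers": 0, "linear": [0, 0, 0], "twist": 0.12},
    {"fingers": 0, "linear": [0, 0, 0], "twist": 0.12},
    {"fingers": 0, "linear": [0, 0, 0], "twist": 0.12},
    {"fingers": 0, "linear": [0, 0, 0], "twist": 0.12},
    {"fingers": 0, "linear": [0, 0, 0], "twist": 0.12}
  ]
}}

```text
clock: 20.92
eef_pos: [464.4, -201.8, 68.3]
tool_rot: [3.14, -0.001, 0.909]
force: [0.8, -0.1, -2.0]
width: 62.5
gripper_force: 66.0
```

{"name": "drive_tool", "arguments": {
  "motion": [
    {"fingers": 0, "linear": [0, 0, 0], "twist": 0.12},
    {"fingers": 0, "linear": [0, 0, 0], "twist": 0.12},
    {"fingers": 0, "linear": [0, 0, 0], "twist": 0.12},
    {"fingers": 0, "linear": [0, 0, 0], "twist": 0.12},
    {"fingers": 0, "linear": [0, 0, 0], "twist": 0.12}
  ]
}}

```text
clock: 21.33
eef_pos: [464.5, -201.7, 68.2]
tool_rot: [3.141, -0.002, 0.309]
force: [0.2, 0.4, -1.0]
width: 62.7
gripper_force: 66.0
```

{"name": "drive_tool", "arguments": {
  "motion": [
    {"fingers": 0, "linear": [0, 0, 0], "twist": 0.12},
    {"fingers": 0, "linear": [0, 0, 0], "twist": 0.12},
    {"fingers": 0, "linear": [0, 0, 0], "twist": 0},
    {"fingers": 0, "linear": [0, 0, 0], "twist": 0},
    {"fingers": 0, "linear": [0, 0, 0], "twist": 0}
  ]
}}

```text
clock: 21.75
eef_pos: [464.1, -201.7, 67.7]
tool_rot: [-3.141, -0.001, 0.078]
force: [0.6, -0.2, -0.8]
width: 63.0
gripper_force: 66.0
```

```bash
python3 - <<'E'
from h import *
d=snap("wrist",7)
E
```

```text
(no output)
```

View pics/wrist7.png

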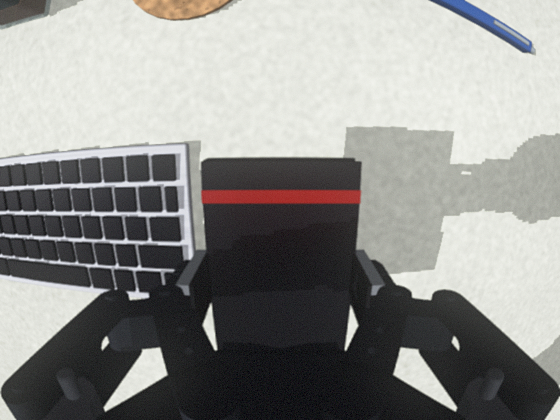

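{"name": "drive_tool", "arguments": {
  "motion": [
    {"fingers": 0, "linear": [0, 0, 0.02], "twist": 0},
    {"fingers": 0, "linear": [0, 0, 0.025], "twist": 0},
    {"fingers": 0, "linear": [0, 0, 0.015], "twist": 0},
    {"fingers": 0, "linear": [0, 0, 0.005], "twist": 0},
    {"fingers": 0, "linear": [0, 0, 0], "twist": 0}
  ]
}}

```text
clock: 22.22
eef_pos: [463.1, -201.7, 1.5]
tool_rot: [-3.14, 0.001, 0.075]
force: [-0.5, -0.1, -1.2]
width: 62.8
gripper_force: 66.0
```

```bash
python3 - <<'E'
from h import *
d=load("wrist7")
q=unproj(d,[(186,144),(193,291)],12);print("kb edge",q)
E
```

```text
kb edge [[ 513.88220425 -137.66685238]
 [ 411.26742163 -142.16421806]]
```

{"name": "drive_tool", "arguments": {
  "motion": [
    {"fingers": 0, "linear": [0, 0, 0.002], "twist": 0},
    {"fingers": 0, "linear": [0, 0, 0], "twist": 0},
    {"fingers": 0.82, "linear": [0, 0, 0], "twist": 0},
    {"fingers": 0.82, "linear": [0, 0, 0], "twist": 0},
    {"fingers": 0.82, "linear": [0, 0, 0], "twist": 0}
  ]
}}

```text
clock: 22.63
eef_pos: [464.3, -202.0, 1.0]
tool_rot: [3.141, -0.001, 0.075]
force: [-0.4, -0.4, -0.8]
width: 69.9
gripper_force: 0.0
```

{"name": "drive_tool", "arguments": {
  "motion": [
    {"fingers": 0.82, "linear": [0, 0, -0.01], "twist": 0},
    {"fingers": 0.82, "linear": [0, 0, -0.03], "twist": 0},
    {"fingers": 0.82, "linear": [0, 0, -0.04], "twist": 0},
    {"fingers": 0.82, "linear": [0, 0, -0.04], "twist": 0},
    {"fingers": 0.82, "linear": [0, 0, -0.04], "twist": 0}
  ]
}}

```text
clock: 23.05
eef_pos: [463.0, -201.7, 162.7]
tool_rot: [-3.141, 0.001, 0.074]
force: [1.2, 0.2, -0.5]
width: 69.7
gripper_force: 0.0
```

{"name": "drive_tool", "arguments": {
  "motion": [
    {"fingers": 1, "linear": [0, 0, -0.04], "twist": 0},
    {"fingers": 1, "linear": [0, 0, 0], "twist": 0},
    {"fingers": 1, "linear": [0, 0, 0], "twist": 0}
  ]
}}

```text
clock: 23.3
eef_pos: [465.1, -202.2, 203.3]
tool_rot: [3.14, -0.005, 0.075]
force: [0.3, 1.6, -0.4]
width: 85.9
gripper_force: 0.0
```

```bash
python3 - <<'E'
from h import *
d=snap("wrist",8)
E
```

```text
(no output)
```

View pics/wrist8.png

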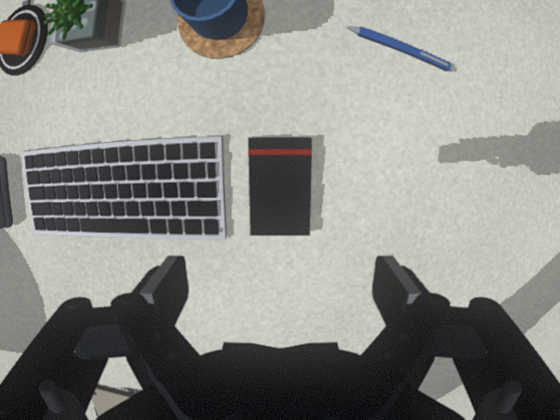

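{"name": "drive_tool", "arguments": {
  "motion": [
    {"fingers": 0.5, "linear": [0.015, 0.0131, 0], "twist": 0},
    {"fingers": 0.5, "linear": [0.03, 0.0262, 0], "twist": 0},
    {"fingers": 0.5, "linear": [0.03, 0.0262, 0], "twist": 0},
    {"fingers": 0.5, "linear": [0.03, 0.0262, 0], "twist": 0},
    {"fingers": 0.5, "linear": [0.03, 0.0262, 0], "twist": 0}
  ]
}}

```text
clock: 23.77
eef_pos: [607.5, -309.4, 198.3]
tool_rot: [-3.139, 0.003, 0.075]
force: [1.1, 0.1, -0.7]
width: 42.7
gripper_force: 0.0
```

{"name": "drive_tool", "arguments": {
  "motion": [
    {"fingers": 0.5, "linear": [0.0202, 0.0176, 0], "twist": 0},
    {"fingers": 0.5, "linear": [0, 0, 0], "twist": -0.115},
    {"fingers": 0.5, "linear": [0, 0, 0], "twist": -0.12},
    {"fingers": 0.5, "linear": [0, 0, 0], "twist": -0.12},
    {"fingers": 0.5, "linear": [0, 0, 0], "twist": -0.12}
  ]
}}

```text
clock: 24.18
eef_pos: [627.4, -325.0, 197.7]
tool_rot: [-3.137, 0.002, 0.555]
force: [-0.0, 0.7, 0.4]
width: 42.7
gripper_force: 0.0
```

{"name": "drive_tool", "arguments": {
  "motion": [
    {"fingers": 0.5, "linear": [0, 0, 0], "twist": -0.12},
    {"fingers": 0.5, "linear": [0, 0, 0], "twist": -0.12},
    {"fingers": 0.5, "linear": [0, 0, 0], "twist": -0.12},
    {"fingers": 0.5, "linear": [0, 0, 0], "twist": -0.12},
    {"fingers": 0.5, "linear": [0, 0, 0], "twist": -0.12}
  ]
}}

```text
clock: 24.6
eef_pos: [627.4, -324.7, 198.0]
tool_rot: [-3.137, -0.001, 1.155]
force: [-0.2, -0.4, 0.3]
width: 42.8
gripper_force: 0.0
```

{"name": "drive_tool", "arguments": {
  "motion": [
    {"fingers": 0.5, "linear": [0, 0, 0], "twist": -0.12},
    {"fingers": 0.5, "linear": [0, 0, 0], "twist": -0.12},
    {"fingers": 0.5, "linear": [0, 0, 0], "twist": 0},
    {"fingers": 0.5, "linear": [0, 0, 0], "twist": 0},
    {"fingers": 0.5, "linear": [0, 0, 0], "twist": 0}
  ]
}}

```text
clock: 25.02
eef_pos: [628.0, -325.2, 199.2]
tool_rot: [-3.14, -0.001, 1.387]
force: [0.1, -0.4, -1.0]
width: 42.6
gripper_force: 0.0
```

```bash
python3 - <<'E'
from h import *
d=load("wrist8")
q=unproj(d,[(223,137),(226,239)],12);v=q[0]-q[1];a=np.arctan2(v[1],v[0]);m=q.mean(0);c=m+140*np.array([-np.sin(a),np.cos(a)]);print("kb",c,a)
print("nb",rect(unproj(d,[(249,137),(312,138),(310,236),(250,235)],14)))
d=snap("wrist",9)
hs=cv2.cvtColor(d["color"],cv2.COLOR_BGR2HSV);m=cv2.inRange(hs,(105,130,60),(125,255,255));c=max(cv2.findContours(m,0,2)[0],key=cv2.contourArea)[:,0]
print(cv2.boundingRect(c),rect(unproj(d,c,8)))
E
```

```text
kb [448.14938508  -2.586454  ] 0.06671635988990159
nb ([464.0, -201.6], [105.5, 65.2], np.float64(0.065))
(278, 135, 8, 71) ([632.9, -308.8], [73.7, 7.2], np.float64(1.386))
```

View pics/wrist9.png

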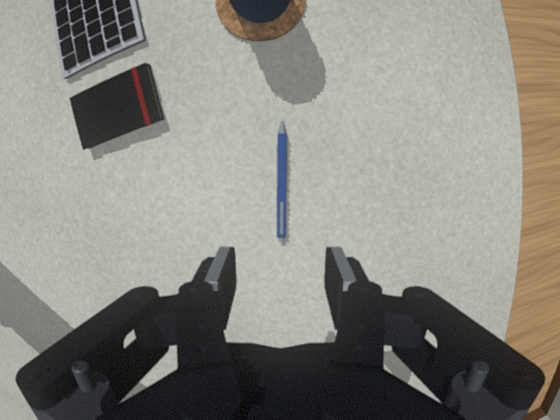

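{"name": "drive_tool", "arguments": {
  "motion": [
    {"fingers": 0.5, "linear": [0, 0.002, 0.03], "twist": 0},
    {"fingers": 0.5, "linear": [0, 0, 0.04], "twist": 0},
    {"fingers": 0.5, "linear": [0, 0, 0.04], "twist": 0},
    {"fingers": 0.5, "linear": [0, 0, 0.04], "twist": 0},
    {"fingers": 0.5, "linear": [0, 0, 0.03], "twist": 0}
  ]
}}

```text
clock: 25.48
eef_pos: [629.1, -324.6, 16.7]
tool_rot: [-3.138, -0.001, 1.388]
force: [-0.1, -0.3, 0.0]
width: 42.4
gripper_force: 0.0
```

{"name": "drive_tool", "arguments": {
  "motion": [
    {"fingers": 0.5, "linear": [0, 0, 0.012], "twist": 0},
    {"fingers": 0.5, "linear": [0, 0, 0], "twist": 0},
    {"fingers": 0.5, "linear": [0, 0, 0], "twist": 0}
  ]
}}

```text
clock: 25.73
eef_pos: [631.1, -326.1, 8.8]
tool_rot: [3.141, 0.001, 1.389]
force: [-0.1, -0.3, 0.3]
width: 42.6
gripper_force: 0.0
```

```bash
python3 - <<'E'
from h import *
p=unproj(load("wrist9"),[(283,121),(282,243)],5);print(p,p.mean(0),np.linalg.norm(p[0]-p[1]))
E
```

```text
[[ 643.73676188 -258.7362355 ]
 [ 618.71696991 -388.69181253]] [ 631.2268659  -323.71402402] 132.34213988831104
```

{"name": "drive_tool", "arguments": {
  "motion": [
    {"fingers": 0.5, "linear": [0.001, 0, 0.0055], "twist": 0},
    {"fingers": 0, "linear": [0, 0, 0], "twist": 0},
    {"fingers": 0, "linear": [0, 0, 0], "twist": 0},
    {"fingers": 0, "linear": [0, 0, 0], "twist": 0},
    {"fingers": 0, "linear": [0, 0, 0], "twist": 0}
  ]
}}

```text
clock: 26.15
eef_pos: [631.8, -325.2, 4.6]
tool_rot: [3.139, 0.0, 1.39]
force: [0.4, 1.5, 5.5]
width: 7.6
gripper_force: 59.2
```

{"name": "drive_tool", "arguments": {
  "motion": [
    {"fingers": 0, "linear": [0, 0, 0], "twist": 0},
    {"fingers": 0, "linear": [0, 0, 0], "twist": 0}
  ]
}}

```text
clock: 26.32
eef_pos: [631.8, -325.2, 4.6]
tool_rot: [3.139, 0.0, 1.39]
force: [-1.1, 0.6, 6.1]
width: 7.4
gripper_force: 59.2
```

{"name": "drive_tool", "arguments": {
  "motion": [
    {"fingers": 0, "linear": [0, 0, -0.01], "twist": 0},
    {"fingers": 0, "linear": [0, 0, -0.035], "twist": 0},
    {"fingers": 0, "linear": [0, 0, -0.035], "twist": 0},
    {"fingers": 0, "linear": [0, 0, -0.02], "twist": 0},
    {"fingers": 0, "linear": [0, 0, 0], "twist": 0.12}
  ]
}}

```text
clock: 26.73
eef_pos: [634.0, -327.3, 109.8]
tool_rot: [3.131, 0.002, 1.269]
force: [0.3, -1.0, 0.8]
width: 7.6
gripper_force: 58.7
```

{"name": "drive_tool", "arguments": {
  "motion": [
    {"fingers": 0, "linear": [0, 0, 0], "twist": 0.12},
    {"fingers": 0, "linear": [0, 0, 0], "twist": 0.12},
    {"fingers": 0, "linear": [0, 0, 0], "twist": 0.12},
    {"fingers": 0, "linear": [0, 0, 0], "twist": 0.12},
    {"fingers": 0, "linear": [0, 0, 0], "twist": 0.12}
  ]
}}

```text
clock: 27.15
eef_pos: [630.9, -324.7, 103.6]
tool_rot: [3.141, -0.001, 0.664]
force: [0.0, 0.9, 0.2]
width: 7.5
gripper_force: 58.7
```

{"name": "drive_tool", "arguments": {
  "motion": [
    {"fingers": 0, "linear": [0, 0, 0], "twist": 0.12},
    {"fingers": 0, "linear": [0, 0, 0], "twist": 0.12},
    {"fingers": 0, "linear": [0, 0, 0], "twist": 0.12},
    {"fingers": 0, "linear": [0, 0, 0], "twist": 0.12},
    {"fingers": 0, "linear": [0, 0, 0], "twist": 0.12}
  ]
}}

```text
clock: 27.57
eef_pos: [631.0, -324.6, 103.5]
tool_rot: [-3.141, -0.001, 0.064]
force: [-0.1, 0.7, -0.7]
width: 7.5
gripper_force: 58.7
```

{"name": "drive_tool", "arguments": {
  "motion": [
    {"fingers": 0, "linear": [-0.015, -0.0127, 0], "twist": 0},
    {"fingers": 0, "linear": [-0.03, -0.0256, 0], "twist": 0},
    {"fingers": 0, "linear": [-0.03, -0.0256, 0], "twist": 0},
    {"fingers": 0, "linear": [-0.03, -0.0256, 0], "twist": 0},
    {"fingers": 0, "linear": [-0.03, -0.0256, 0], "twist": 0}
  ]
}}

```text
clock: 27.98
eef_pos: [486.7, -218.2, 103.4]
tool_rot: [-3.142, -0.001, 0.07]
force: [0.5, 0.6, 0.1]
width: 7.6
gripper_force: 58.8
```

{"name": "drive_tool", "arguments": {
  "motion": [
    {"fingers": 0, "linear": [-0.0237, -0.02, 0], "twist": 0},
    {"fingers": 0, "linear": [0, 0, 0.025], "twist": 0},
    {"fingers": 0, "linear": [0, 0, 0.03], "twist": 0},
    {"fingers": 0, "linear": [0, 0, 0], "twist": 0},
    {"fingers": 0, "linear": [0, 0, 0], "twist": 0}
  ]
}}

```text
clock: 28.4
eef_pos: [462.7, -200.9, 47.8]
tool_rot: [-3.14, 0.001, 0.069]
force: [-0.1, -0.6, 0.7]
width: 7.6
gripper_force: 58.8
```

```bash
python3 - <<'E'
from h import *
d=snap("wrist",10)
E
```

```text
(no output)
```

View pics/wrist10.png

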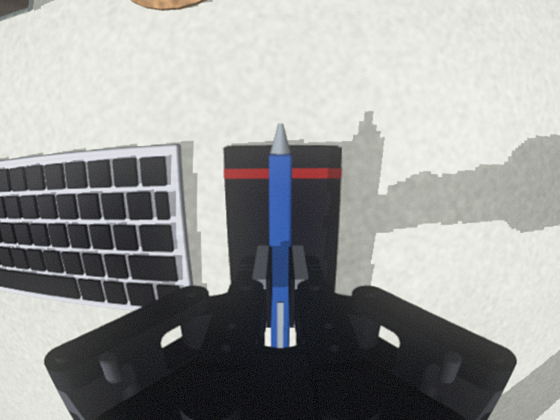

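{"name": "drive_tool", "arguments": {
  "motion": [
    {"fingers": 0, "linear": [0, 0, 0.015], "twist": 0},
    {"fingers": 0, "linear": [0, 0, 0.01], "twist": 0},
    {"fingers": 0, "linear": [0, 0, 0.002], "twist": 0},
    {"fingers": 0, "linear": [0, 0, 0], "twist": 0},
    {"fingers": 0, "linear": [0, 0, 0], "twist": 0}
  ]
}}

```text
clock: 28.87
eef_pos: [463.4, -201.4, 21.4]
tool_rot: [3.141, -0.001, 0.069]
force: [1.6, 0.5, -0.4]
width: 7.3
gripper_force: 58.8
```

{"name": "drive_tool", "arguments": {
  "motion": [
    {"fingers": 0, "linear": [0, 0, 0.001], "twist": 0},
    {"fingers": 0, "linear": [0, 0, 0], "twist": 0}
  ]
}}

```text
clock: 29.03
eef_pos: [463.4, -201.2, 20.2]
tool_rot: [3.141, -0.001, 0.07]
force: [0.3, -0.4, -0.0]
width: 7.7
gripper_force: 58.8
```

{"name": "drive_tool", "arguments": {
  "motion": [
    {"fingers": 0, "linear": [0, 0, 0.0012], "twist": 0},
    {"fingers": 0, "linear": [0, 0, 0], "twist": 0},
    {"fingers": 0.4, "linear": [0, 0, 0], "twist": 0},
    {"fingers": 0.4, "linear": [0, 0, 0], "twist": 0},
    {"fingers": 0.4, "linear": [0, 0, 0], "twist": 0}
  ]
}}

```text
clock: 29.45
eef_pos: [463.1, -201.1, 18.6]
tool_rot: [3.142, -0.0, 0.07]
force: [-0.1, 0.1, 0.4]
width: 34.0
gripper_force: 0.0
```

{"name": "drive_tool", "arguments": {
  "motion": [
    {"fingers": 0.4, "linear": [0, 0, -0.01], "twist": 0},
    {"fingers": 0.4, "linear": [0, 0, -0.03], "twist": 0},
    {"fingers": 0.4, "linear": [0, 0, -0.04], "twist": 0},
    {"fingers": 0.4, "linear": [0, 0, -0.04], "twist": 0},
    {"fingers": 0.4, "linear": [0, 0, -0.04], "twist": 0}
  ]
}}

```text
clock: 29.87
eef_pos: [462.2, -201.0, 180.8]
tool_rot: [-3.142, 0.001, 0.069]
force: [0.8, 1.1, 0.4]
width: 34.1
gripper_force: 0.0
```

{"name": "drive_tool", "arguments": {
  "motion": [
    {"fingers": 0.4, "linear": [0, 0, -0.03], "twist": 0},
    {"fingers": 0.4, "linear": [0, 0, 0], "twist": 0},
    {"fingers": 0.4, "linear": [0, 0, 0], "twist": 0}
  ]
}}

```text
clock: 30.12
eef_pos: [464.0, -201.3, 210.9]
tool_rot: [3.141, -0.004, 0.07]
force: [-0.0, -0.3, -0.1]
width: 34.3
gripper_force: 0.0
```

```bash
python3 - <<'E'
from h import *
d=snap("wrist",11);snap("side",11)
cv2.imwrite("pics/fin.png",np.vstack([d["color"][:300],load("side11")["color"][130:320]]))
E
```

```text
(no output)
```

View pics/fin.png

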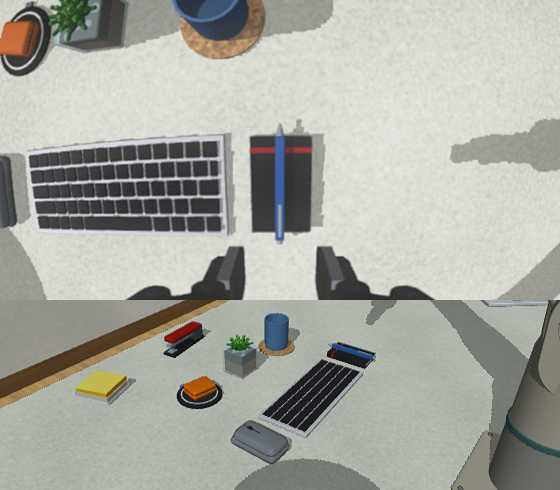

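```bash
python3 -c "
from cell import ctrl;print(ctrl.finish_job())"
```

```text
the job is handed in; nothing more can be done
None
```

The desk is set out as asked and the job was handed in at about 30 s; the last pictures show every item in place, but the hand-in gave no verdict, so I don't know the judge's result.

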